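# Pin the storage chest's hidden lock bar

## Task

Lock the grey storage chest: pick up the loose locking pin, put its shank into the slot in the chest's front and feel gently along the lock bar behind it until the tip drops into the bar's hidden hole, then push the pin fully home and let go of it. The bar is delicate, so slide with light pressure and never force the pin; leave the pot, bowl and vase where they stand.

Things in the scene. Friction and masses are not known exactly. Their poses are not given: they have to be found in the camera images.
- chest: Grey steel storage chest, shut, fixed to the bench: 200 deep (x) x 320 wide (y) x 124 mm high; on its lid a low handle (16 mm high) 120 mm back from the front and, at the front edge just above the slot, a bright steel strip 62 x 18 mm. Origin: centre of the underside. x points from the front (slotted) face into the chest, y along the slot, z up. The front faces roughly towards the robot.
- slot (a point): Centre of the level slot in the middle of the chest's front plate, on its outer face, 90 mm above the bench; axes as the chest's (x straight in). 62 mm long (y) x 14 mm high (z), plate 5 mm thick. Behind it is the lock bar (see bar_zone), its one hole hidden up to 20 mm to either side of the slot's centre, unknown each time. Over 25 N of pin on chest or bar bends the bar: job spoiled.
- bar_zone (a point): Point of the chest 22 mm straight in from the slot's centre, where the lock bar's front face lies (not where its hole is). The bar gives inwards up to 8 mm on a spring (0.7 N to start, then 0.7 N per mm, rigid at the stop), and does not shift along y. Its hole is 13 wide (y) x 14 mm high (z), at slot height, right through its 25 mm thickness; free space behind.
- pin: Loose locking pin, about 0.12 kg, shank level: black block grip 44 long (x) x 24 wide (y) x 50 mm high (z); from the middle of its +x face a steel shank, 10 mm diameter, 60 mm long, the last 4 mm tapering to 6 mm. Origin: centre of the grip's underside, z up. Home, the grip meets the front plate, the tip 60 mm in from its outer face; let go there, it stays, drooping a few degrees.
- pin_grip (a point): Centre of the pin's block grip, on the shank's axis, 25 mm above the grip's underside.
- pin_tip (a point): End of the pin's shank, on its axis, 82 mm from the grip's centre along the pin's +x.
- pot: Terracotta flower pot, 100 mm across the rim, 95 mm high, a bystander; origin at the centre of its underside.
- bowl: Small steel bowl, 90 mm across, 40 mm high, a bystander; origin at the centre of its underside.
- vase: Green glass vase, 84 mm across, 160 mm high, a bystander; origin at the centre of its underside.
There are look-alikes about, which are no part of the job. Of the things shaped like the pin, the black one is meant.

How it is judged:
By the outcome, as a careful person would: the job done as asked, in the order asked, and still so for the second after the job is handed in, with the robot touching nothing.
It also fails if it takes over 67 s, if anything falls off the work surface, if the arm or the gripper's body presses on something with over 40 N, if the wrist force passes 120 N, or if a joint passes its speed limit or range.

## Robot

A 6-joint arm with a two-finger parallel gripper is mounted at the origin on the work surface. World frame = base frame: x ahead of the robot, y to its left, z up, the work surface at z = 0. Lengths are in mm, angles in rad, forces in N, time in s.
With the tool pointing down it reaches from about 275 to 1000 mm from the base axis. Payload 8.4 kg.
Tool frame: the origin (TCP) lies between the finger pads; the fingertips stand r.nose_length ahead of it and the grasp point (between the pads) lies 8 mm behind it (r.nose_length is the distance from the TCP to the fingertips, in mm); y points along the fingers, x is the direction in which the jaws open and shut, and the axes are right-handed (so a half turn about y gives the same grasp; the last joint's range is limited). The gripper opens to 85 mm and grips with 20 to 120 N. Pads are 22 mm wide; open, the fingers measure 114 mm over their backs; the gripper's body (76 mm by 85 mm) begins 54 mm behind the grasp point. The pads swing forward as they close: fully open they stand 13 mm farther back than shut.
Start: joints at [-1.128, 0.353, 1.633, -0, 1.155, -0.002], TCP at [268.922, -564.189, 242.281] pointing down, gripper open.
Joint ranges: [-2.63, 2.63], [-0.92, 2.1], [0.06, 2.66], [-1.3, 4.44], [0, 2.69], [-3.02, 3.02]. Speed limits (rad/s): [2.22, 2.22, 2.79, 3.14, 3.14, 3.14].

## Interface

Orientations are given as [roll, pitch, yaw] about the fixed x, y, z axes, in that order (R = Rz(yaw) Ry(pitch) Rx(roll)).
In Python, from rig import r, cams, order gives the robot as it stands. The module is installed in compiled form; this text tells all that it offers.
- The arm moves only by the shell command python3 -m crank 'ROWS' [FORCE]. ROWS is JSON, a list of rows, each a list of 7 numbers: the turn, a rotation vector about the tool's x, y, z in degrees, then the shift along the tool's x, y, z in cm, then the opening, from -1 (shut) to 1 (fully open). A call has exactly 10 rows; each row shifts and turns the pose as measured when the row begins, along the tool's axes as they then stand; what a row does not reach is not made up. A row lasts 1/12 s, in which the tool goes at most 41.7 mm and 7.16 degrees, less where a joint would pass 70% of its speed; a pose out of reach is approached as far as the arm can. A call with a gripper value outside its range is refused whole. The fingers move at their own pace and stop on an object; FORCE is the grip in N (left out, the last holds). Time passes only in rows, so rows that do not move let the fingers close, or fill a call up. It gives the time, the measured TCP pose, the force and the opening at its end, in the units of the state.
- r.sense(): the state, without advancing time (a new reading comes with each control period).
- cams.grab_frame(name): name is "scene" or "top" or "wrist"; returns the picture (420x560x3 uint8, blue, green, red); there is no depth.
- cams.camera_info(name): a dict with "intrinsics" (3x3 intrinsics, pixels), "view" (4x4, takes a point from world to camera coordinates); the wrist camera has in their place "hand_eye" (4x4, takes a point from camera to tool coordinates, whose origin is the TCP and whose axes are the tool frame's). Camera axes: x right, y up, looking along -z (the intrinsics and any distortion apply to the point x, -y, -z); pixel columns grow to the right and rows downward; lengths in mm; the calibration is good to about 2 mm. A picture is of the moment at which its call begins: read the wrist's pose just before it. camera_info takes no time and is no camera call.
- order.sign_off(): hands the job in, once; it reports no verdict.
The state is a dict: "clock": time; "qpos": joint angles; "qvel": joint speeds; "joint_efforts": joint torques, N m; "eef_pos": TCP position; "tcp_rot": TCP orientation; "contact_force": force on the tool from outside, world axes, zero at the start; "wrist_torque": the same for the moment, N m; "opening": opening from 0.0 (shut) to 1.0 (fully open).
Only numpy, scipy, OpenCV 4.12 (cv2) and the standard library are available. Lean on these libraries where they do the work, as an engineer would, in place of code of your own. Each camera call takes 0.05 s, during which the arm holds its last target.

## Working session

There is one attempt and no reset: what is moved stays moved. The work goes in short steps, Python scripts to look and compute and a shell command to move; the robot and the scene stay as the last step left them, time stands still between calls to the robot, and variables do not carry over. Pictures are saved under pics/ and viewed, and the job is handed in when it is done.

```bash
ls; mkdir -p pics
python3 - <<'E'
from rig import r,cams,order
import cv2
for n in ["scene","top"]:
    cv2.imwrite(f"pics/{n}0.png",cams.grab_frame(n))
s=r.sense(); print(s, r.nose_length)
for n in ["scene","top","wrist"]: print(n,cams.camera_info(n))
E
```

```text
pics
{'clock': 0.1, 'qpos': array([-1.12841816e+00,  3.53571282e-01,  1.63406144e+00,  2.63480687e-05,
        1.15518437e+00, -2.34787810e-03]), 'qvel': array([-0.00087829, -0.00026414, -0.00091596,  0.00196006,  0.00049745,
       -0.0008084 ]), 'joint_efforts': array([-1.01487406e-04, -6.06355190e+01, -3.42822075e+01, -1.95119031e-05,
        3.90992907e-03, -8.61678132e-06]), 'eef_pos': array([ 268.74310336, -563.8181572 ,  241.64077461]), 'tcp_rot': array([-1.57076936e+00,  1.22437531e-03, -1.12608092e+00]), 'contact_force': array([-0.27015729,  0.23075289, -0.84252901]), 'wrist_torque': array([0.06321057, 0.02905368, 0.01957038]), 'opening': 0.9986061817851086} 11.0
scene {'intrinsics': array([[389.26761638,   0.        , 280.89766044],
       [  0.        , 389.26761638, 205.97350786],
       [  0.        ,   0.        ,   1.        ]]), 'view': array([[-7.08066842e-03,  9.99886223e-01, -1.33193588e-02,
         4.40858107e+01],
       [-6.64982384e-01,  5.23951513e-03,  7.46840663e-01,
         2.82957515e+02],
       [ 7.46825477e-01,  1.41452701e-02,  6.64869625e-01,
      
[... 460 characters left out ...]
      [-1.34146912e-01, -1.73668765e-04,  9.90961440e-01,
        -9.99494801e+02],
       [ 0.00000000e+00,  0.00000000e+00,  0.00000000e+00,
         1.00000000e+00]])}
wrist {'intrinsics': array([[290.70866785,   0.        , 277.74998117],
       [  0.        , 290.70866785, 209.74522401],
       [  0.        ,   0.        ,   1.        ]]), 'hand_eye': array([[ 9.99999095e-01, -1.34410213e-03, -6.33546657e-05,
         8.98089119e-02],
       [ 3.13608831e-04,  2.78591170e-01, -9.60409736e-01,
        -1.31353077e+02],
       [ 1.30853882e-03,  9.60408847e-01,  2.78591339e-01,
         7.18428432e+01],
       [ 0.00000000e+00,  0.00000000e+00,  0.00000000e+00,
         1.00000000e+00]])}
```

View pics/scene0.png

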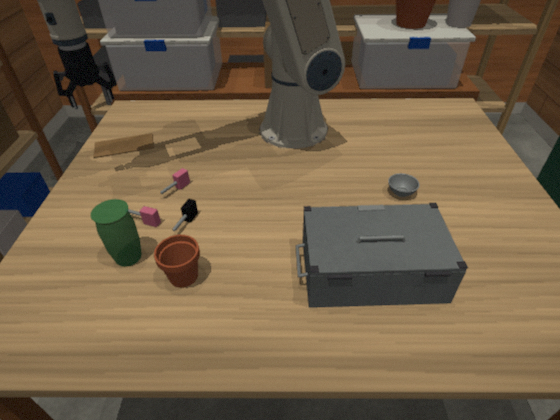

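View pics/top0.png

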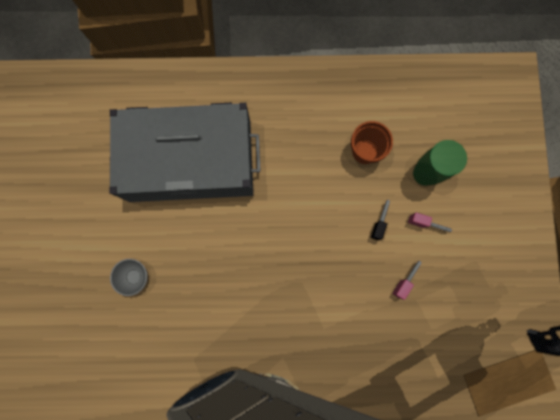

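```bash
cat > h.py <<'E'
import numpy as np, cv2
from rig import r,cams,order
from scipy.spatial.transform import Rotation as R
def ray(cam,u,v):
    i=cams.camera_info(cam); K=i["intrinsics"]
    d=np.array([(u-K[0,2])/K[0,0],-(v-K[1,2])/K[1,1],-1.])
    if "view" in i: V=np.linalg.inv(i["view"])
    else:
        s=r.sense(); T=np.eye(4); T[:3,:3]=R.from_euler("xyz",s["tcp_rot"]).as_matrix(); T[:3,3]=s["eef_pos"]; V=T@i["hand_eye"]
    return V[:3,3],V[:3,:3]@d
def at(cam,u,v,z):
    o,d=ray(cam,u,v); return (o+d*(z-o[2])/d[2]).round(1)
def proj(cam,P):
    i=cams.camera_info(cam);K=i["intrinsics"]
    if "view" in i: V=i["view"]
    else:
        s=r.sense(); T=np.eye(4); T[:3,:3]=R.from_euler("xyz",s["tcp_rot"]).as_matrix(); T[:3,3]=s["eef_pos"]; V=np.linalg.inv(T@i["hand_eye"])
    p=V[:3,:3]@np.array(P)+V[:3,3]; return K[0,0]*p[0]/-p[2]+K[0,2], K[1,1]*-p[1]/-p[2]+K[1,2]
def crop(src,out,u0,v0,u1,v1,k):
    im=cv2.imread(src)[v0:v1,u0:u1]; cv2.imwrite(out,cv2.resize(im,None,fx=k,fy=k,interpolation=cv2.INTER_CUBIC))
E
python3 - <<'E'
from h import *
crop("pics/top0.png","pics/c1.png",350,180,460,310,5) if 0 else crop("pics/top0.png","pics/c1.png",360,190,420,250,10)
crop("pics/top0.png","pics/c2.png",100,90,270,210,4)
crop("pics/scene0.png","pics/c3.png",120,160,220,240,7)
E
```

```text
(no output)
```

View pics/c1.png

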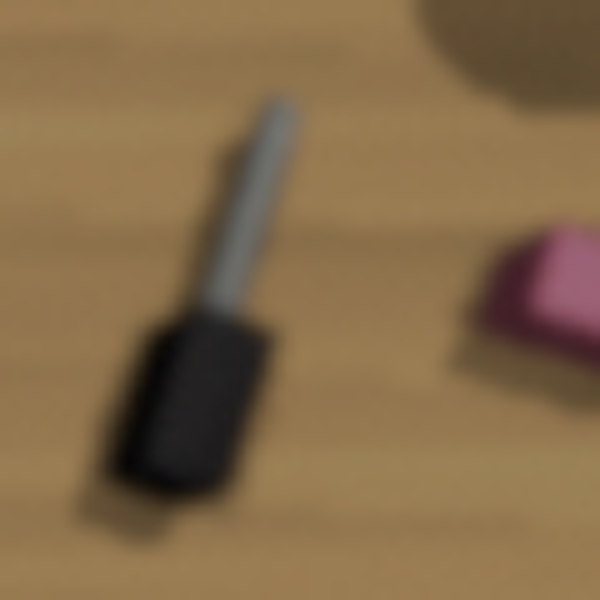

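View pics/c2.png

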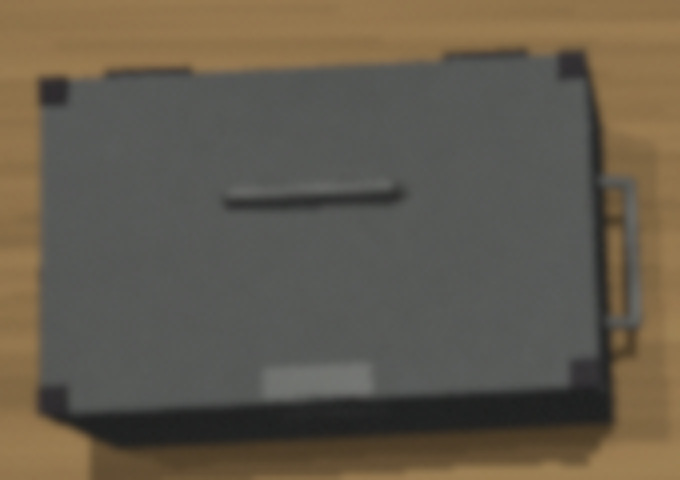

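View pics/c3.png

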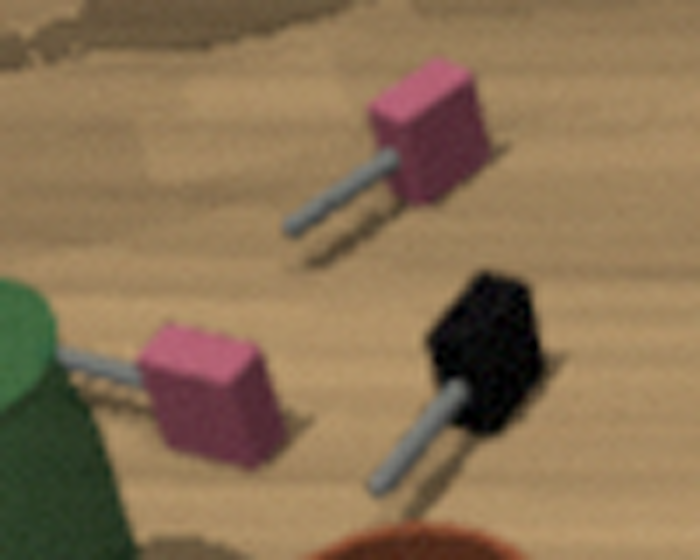

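Run:
```python
from h import *
f=lambda u,v,u0,v0,k:((u+.5)/k+u0-.5,(v+.5)/k+v0-.5)
a=at("top",*f(222,312,360,190,10),25);b=at("top",*f(284,96,360,190,10),25)
d=b-a; print("shank",a,b,np.linalg.norm(d),np.degrees(np.arctan2(d[1],d[0])))
c={k:at("top",*f(*p,100,90,4),124) for k,p in dict(FL=(40,413),FR=(600,388),BL=(41,80),BR=(583,52),sFL=(262,399),sFR=(373,393),sBL=(262,368),sBR=(373,362)).items()}
print(c)
d=c["FL"]-c["FR"]; print(np.linalg.norm(d),np.degrees(np.arctan2(-d[0],d[1])))
# scene cross checks
print("scene tip",at("scene",*f(377,488,120,160,7),25), "root",at("scene",*f(458,390,120,160,7),25))
```

```text
shank [ 492.4 -304.8   25. ] [ 546.6 -323.    25. ] 57.174120019463395 -18.56170919024966
{'FL': array([556. , 334.1, 124. ]), 'FR': array([564.8,  15.6, 124. ]), 'BL': array([753.8, 341.1, 124. ]), 'BR': array([765.1,  24.2, 124. ]), 'sFL': array([561.8, 208. , 124. ]), 'sFR': array([564.2, 144.8, 124. ]), 'sBL': array([579.8, 208.4, 124. ]), 'sBR': array([582.2, 145. , 124. ])}
318.6215466662605 1.582651859678943
scene tip [ 543.4 -323.2   25. ] root [ 489.6 -302.9   25. ]
```

Black pin grip at top-view px (379,230), tip (388,200); the two pink look-alikes are at (421,220) and (404,289). The crops confirm that the black one fits the description. I'm moving above it for a closer look.

```bash
python3 -m crank '[[0,0,0,-1.55,0.9,2.95,1],[0,0,0,-1.55,0.9,2.95,1],[0,0,0,-1.55,0.9,2.95,1],[0,0,0,-1.55,0.9,2.95,1],[0,0,0,-1.55,0.9,2.95,1],[0,0,0,-1.55,0.9,2.95,1],[0,0,0,-1.55,0.9,2.95,1],[0,0,0,-1.55,0.9,2.95,1],[0,0,0,-1.55,0.9,2.95,1],[0,0,0,-1.55,0.9,2.95,1]]' 60; python3 -m crank '[[0,-7,0,0,0,0,1],[0,-7,0,0,0,0,1],[0,-7,0,0,0,0,1],[0,-7,0,0,0,0,1],[0,-7,0,0,0,0,1],[0,-7,0,0,0,0,1],[0,-7,0,0,0,0,1],[0,-7,0,0,0,0,1],[0,-7,0,0,0,0,1],[0,-7,0,0,0,0,1]]'
```

```text
clock: 0.93
eef_pos: [471.8, -291.7, 146.6]
tcp_rot: [-1.573, -0.001, -1.136]
contact_force: [0.4, -0.5, 0.4]
opening: 1.003
clock: 1.77
eef_pos: [473.2, -281.5, 140.6]
tcp_rot: [-1.565, 0.01, 0.112]
contact_force: [-1.1, -0.1, -0.5]
opening: 1.001
```

```bash
python3 -m crank '[[0,-7,0,0,0,0,1],[0,-7,0,0,0,0,1],[0,-7,0,0,0,0,1],[0,-7,0,0,0,0,1],[0,-7,0,0,0,0,1],[0,-7,0,0,0,0,1],[0,-7,0,0,0,0,1],[0,-7,0,0,0,0,1],[0,-7,0,0,0,0,1],[0,0,0,0,0,0,1]]'
python3 - <<'E'
from h import *
print(r.sense()["eef_pos"],r.sense()["tcp_rot"])
print([np.round(proj("wrist",p)) for p in [(469,-296.5,50),(491,-304,25),(545,-323,25)]])
cv2.imwrite("pics/w1.png",cams.grab_frame("wrist"))
E
```

```text
clock: 2.6
eef_pos: [470.8, -280.0, 137.5]
tcp_rot: [-1.553, -0.003, 1.243]
contact_force: [-0.1, 0.8, 0.5]
opening: 0.999
[ 470.81680866 -279.99281408  137.48620158] [-1.55309651 -0.00278688  1.24265282]
[array([256., 224.]), array([258., 240.]), array([259., 296.])]
```

View pics/w1.png

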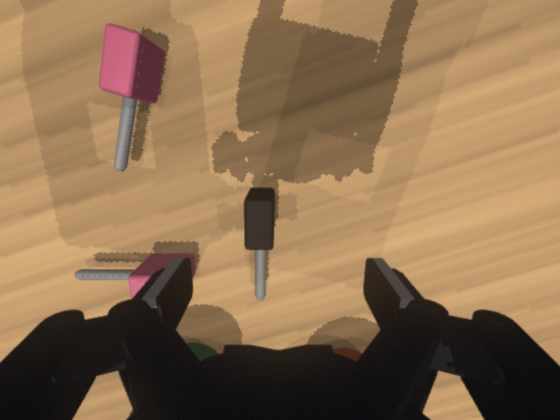

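Run:
```python
from h import *
crop("pics/w1.png","pics/c4.png",220,170,300,310,4)
```

```text
(no output)
```

View pics/c4.png

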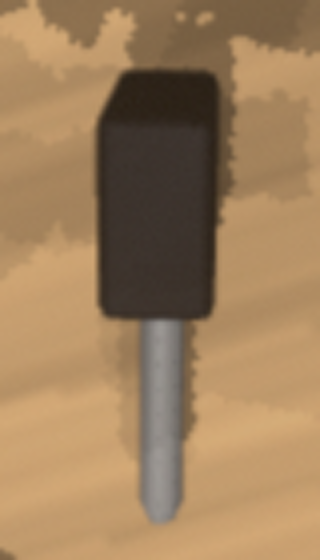

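Run:
```python
from h import *
f=lambda u,v:((u+.5)/4+220-.5,(v+.5)/4+170-.5)
P=[at("wrist",*f(*p),50) for p in [(98,122),(216,122),(214,318),(100,318)]]
print(P,np.mean(P,0)); d=(P[2]+P[3]-P[0]-P[1])/2;print(np.linalg.norm(d),np.linalg.norm(P[0]-P[1]),np.degrees(np.arctan2(d[1],d[0])))
t=at("wrist",*f(161,522),25);print(t); c=np.mean(P,0); d=t-c; print(np.linalg.norm(d[:2]),np.degrees(np.arctan2(d[1],d[0])))
s=r.sense(); M=R.from_euler("xyz",s["tcp_rot"]).as_matrix(); print(M)
print("dtool", M.T@(np.array([c[0],c[1],23])-s["eef_pos"]))
print(at("top",371,130,95), at("top",448,157,160))
```

```text
[array([ 447.6, -298.5,   50. ]), array([ 455.1, -276.8,   50. ]), array([ 493.6, -290.8,   50. ]), array([ 486. , -312.7,   50. ])] [ 470.575 -294.7     50.   ]
40.95378492886829 22.95952961190624 -20.138492629665116
[ 548.7 -323.8   25. ]
83.3686129487591 -20.429356035720105
[[ 0.32889975 -0.01604639 -0.9442285 ]
 [ 0.94436085  0.0084963   0.32880146]
 [ 0.00274637 -0.99983515  0.01794801]]
dtool [-14.28428132 114.26227285  -6.75609725]
[ 703.2 -273.2   95. ] [ 616.3 -425.9  160. ]
```

```bash
python3 -m crank '[[-1,1.5,0,-0.7,0,-0.35,1],[0,0,0,-0.7,0.5,-0.35,1],[0,0,0,0,1.5,0,1],[0,0,0,0,1.5,0,1],[0,0,0,0,1.5,0,1],[0,0,0,0,1.5,0,1],[0,0,0,0,1,0,1],[0,0,0,0,0,0,1],[0,0,0,0,0,0,1],[0,0,0,0,0,0,1]]'
python3 - <<'E'
from h import *
s=r.sense(); M=R.from_euler("xyz",s["tcp_rot"]).as_matrix(); print(s["eef_pos"],np.degrees(s["tcp_rot"]))
print("dtool", M.T@(np.array([471,-295,23])-s["eef_pos"]))
E
```

```text
clock: 3.48
eef_pos: [473.5, -302.1, 58.0]
tcp_rot: [-1.576, -0.001, 1.176]
contact_force: [0.2, -0.6, 0.2]
opening: 0.999
[ 473.53304092 -302.05934423   58.01889505] [-9.03089383e+01 -7.69378607e-02  6.73884112e+01]
dtool [ 5.4957721  34.99855426  5.2413106 ]
```

```bash
python3 -m crank '[[0,-2,0,0.5,0,0.5,1],[0,0,0,0,0,0,1],[0,0,0,0,1,0,1],[0,0,0,0,1,0,1],[0,0,0,0,0.7,0,1],[0,0,0,0,0,0,1],[0,0,0,0,0,0,1],[0,0,0,0,0,0,1],[0,0,0,0,0,0,1],[0,0,0,0,0,0,1]]'
python3 - <<'E'
from h import *
s=r.sense(); M=R.from_euler("xyz",s["tcp_rot"]).as_matrix(); print(s["eef_pos"],np.degrees(s["tcp_rot"]))
print("dtool", M.T@(np.array([471,-295,23])-s["eef_pos"]))
cv2.imwrite("pics/w2.png",cams.grab_frame("wrist"))
E
```

```text
clock: 4.32
eef_pos: [473.4, -297.8, 30.8]
tcp_rot: [-1.581, 0.0, 1.207]
contact_force: [0.7, 0.0, 0.7]
opening: 0.999
[ 473.41488193 -297.84082144   30.83145742] [-9.06083036e+01  3.23872735e-03  6.91282305e+01]
dtool [1.79448131 7.79621353 3.35149786]
```

View pics/w2.png

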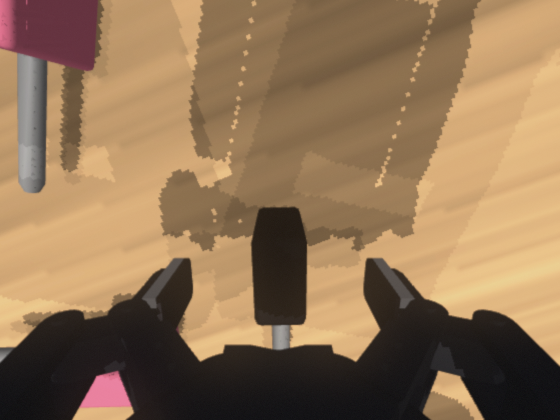

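```bash
python3 -m crank '[[0.5,-0.5,0,0.1,0.4,0.3,1],[0,0,0,0,0.3,0,1],[0,0,0,0,0,0,1],[0,0,0,0,0,0,-1],[0,0,0,0,0,0,-1],[0,0,0,0,0,0,-1],[0,0,0,0,0,0,-1],[0,0,0,0,0,0,-1],[0,0,0,0,0,0,-1],[0,0,0,0,0,0,-1]]' 60
python3 - <<'E'
from h import *
s=r.sense(); M=R.from_euler("xyz",s["tcp_rot"]).as_matrix(); print(s["eef_pos"],np.degrees(s["tcp_rot"]),s["opening"])
cv2.imwrite("pics/w3.png",cams.grab_frame("wrist"))
E
```

```text
clock: 5.2
eef_pos: [471.3, -295.9, 23.9]
tcp_rot: [-1.573, 0.0, 1.216]
contact_force: [-0.7, 0.4, -2.1]
opening: 0.271
[ 471.25483531 -295.90573141   23.88648569] [-9.01387241e+01  2.39779271e-02  6.96865741e+01] 0.27132704096243093
```

View pics/w3.png

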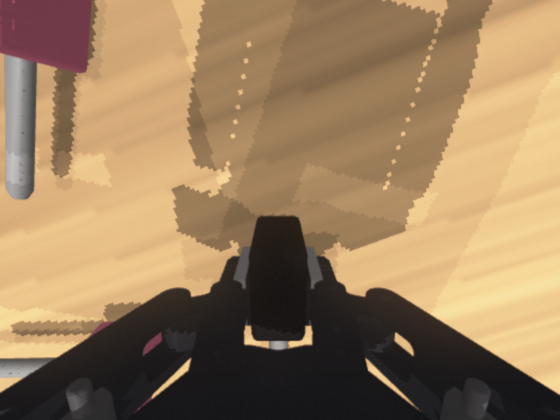

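```bash
python3 -m crank '[[0,0,0,0,-1,0,-1],[0,0,0,0,-2,0,-1],[0,0,0,0,-2,0,-1],[0,0,0,1,-1.5,0.45,-1],[0,0,0,2.5,0,1.1,-1],[0,0,0,2.5,0,1.1,-1],[0,0,0,2.5,0,1.1,-1],[0,0,0,2.5,0,1.1,-1],[0,0,0,2.5,0,1.1,-1],[0,0,0,2.5,0,1.1,-1]]' 80; python3 -m crank '[[0,0,0,2.5,0,1.1,-1],[0,0,0,2.5,0,1.1,-1],[0,0,0,2.5,0,1.1,-1],[0,0,0,2.5,0,1.1,-1],[0,0,0,2.5,0,1.1,-1],[0,0,0,2.5,0,1.1,-1],[0,0,0,2.5,0,1.1,-1],[0,0,0,2,0,0.9,-1],[0,0,0,1,0,0.5,-1],[0,0,0,0,0,0,-1]]'
python3 - <<'E'
from h import *
s=r.sense(); M=R.from_euler("xyz",s["tcp_rot"]).as_matrix(); print(s["eef_pos"],np.degrees(s["tcp_rot"]),s["opening"])
print("dtool", M.T@(np.array([446,172,95])-s["eef_pos"]))
E
```

```text
clock: 6.08
eef_pos: [461.5, -120.1, 97.5]
tcp_rot: [-1.579, 0.001, 1.209]
contact_force: [0.5, 0.7, -1.8]
opening: 0.274
clock: 6.92
eef_pos: [446.9, 118.9, 103.7]
tcp_rot: [-1.584, -0.002, 1.211]
contact_force: [0.2, -0.4, -0.8]
opening: 0.272
[446.92613651 118.92900796 103.65890104] [-90.75627528  -0.14286033  69.4123451 ] 0.2718671537612917
dtool [49.33422031  8.52340859 19.64308288]
```

```bash
python3 -m crank '[[0,0,0,1.6,0.2,0.65,-1],[0,0,0,1.6,0.2,0.65,-1],[0,0,0,1.2,0,0.5,-1],[0,-7,0,0,0,0,-1],[0,-7,0,0,0,0,-1],[0,-6,0,0,0,0,-1],[0,0,0,0,0,0,-1],[0.5,0,0,0,0,0,-1],[0,0,0,0,0,0,-1],[0,0,0,0,0,0,-1]]'
python3 - <<'E'
from h import *
s=r.sense(); M=R.from_euler("xyz",s["tcp_rot"]).as_matrix(); print(s["eef_pos"],np.degrees(s["tcp_rot"]),s["opening"])
print("dtool", M.T@(np.array([446,172,95])-s["eef_pos"]))
cv2.imwrite("pics/w4.png",cams.grab_frame("wrist"))
cv2.imwrite("pics/t4.png",cams.grab_frame("top"))
crop("pics/t4.png","pics/c5.png",100,150,260,270,5)
E
```

```text
clock: 7.75
eef_pos: [446.0, 164.8, 103.4]
tcp_rot: [-1.576, 0.003, 1.566]
contact_force: [0.7, 0.0, -2.0]
opening: 0.273
[446.02100836 164.80768755 103.38774491] [-90.32407733   0.16886451  89.72847684] 0.2734895540419129
dtool [7.21682157 8.36606611 0.10241384]
```

View pics/w4.png

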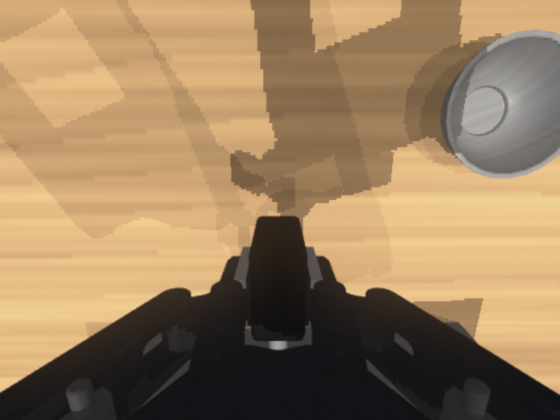

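View pics/c5.png

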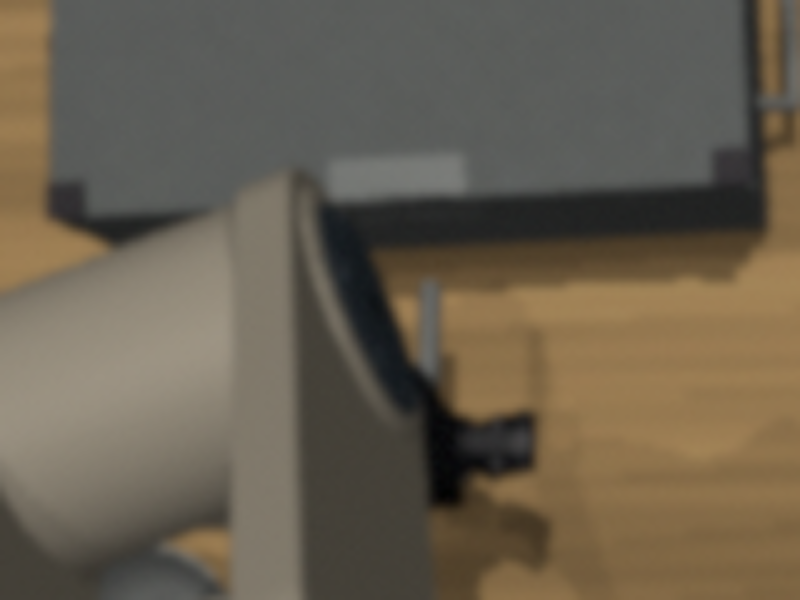

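Run:
```python
from h import *
f=lambda u,v:((u+.5)/5+100-.5,(v+.5)/5+150-.5)
s=r.sense()
print("tip meas",at("top",*f(431,280),104.5),"pred",s["eef_pos"]+R.from_euler("xyz",s["tcp_rot"]).as_matrix()@[0,-1.1,-82])
for p in [(328,200),(467,193),(467,152),(328,160),(750,185),(88,217)]: print(at("top",*f(*p),124))
cv2.imwrite("pics/s4.png",cams.grab_frame("scene")); crop("pics/s4.png","pics/c6.png",290,160,460,270,4)
```

```text
tip meas [526.7 165.  104.5] pred [528.04881521 164.63776244 104.91023546]
[561.3 207.8 124. ]
[563.4 144.5 124. ]
[582.5 144.8 124. ]
[579.9 208.2 124. ]
[564.8  15.6 124. ]
[555.4 316.9 124. ]
```

View pics/c6.png

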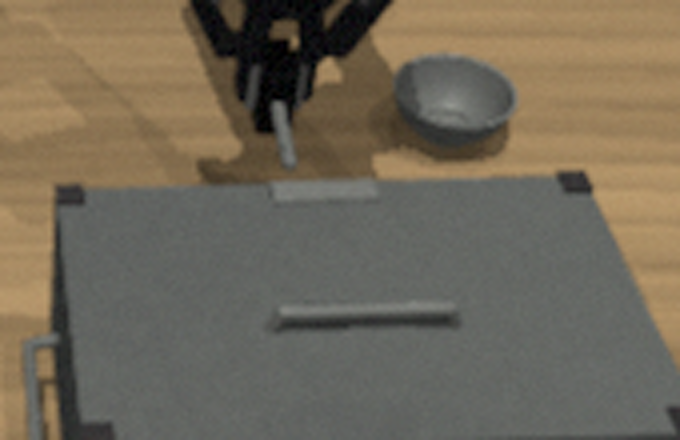

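```bash
cat > st.py <<'E'
from h import *
# chest frame state: tip position in chest slot coordinates (depth, along, z)
YAW=np.radians(1.85); S=np.array([563.2,176.2,90]); ex=np.array([np.cos(YAW),np.sin(YAW),0]); ey=np.array([-np.sin(YAW),np.cos(YAW),0])
def st():
    s=r.sense(); M=R.from_euler("xyz",s["tcp_rot"]).as_matrix()
    tip=s["eef_pos"]+M@R.from_euler("x",0.14,degrees=True).as_matrix()@[0,-1.1,-82]
    g=s["eef_pos"]+[0,0,1.1]
    f=s["contact_force"]
    c=lambda p:np.round([(p-S)@ex,(p-S)@ey,p[2]-90],1)
    print("t",round(s["clock"],2),"tip",c(tip),"grip",c(g),"rpy",np.degrees(s["tcp_rot"]).round(2),"want [-90.14 0 91.85]","F",np.round([f@ex,f@ey,f[2]],1),"op",round(s["opening"],3),"T",s["wrist_torque"].round(2))
if __name__=="__main__": st()
E
python3 -m crank '[[0.2,-2,0,-0.7,0.7,-0.5,-1],[0,0,0,-0.7,0.7,-0.5,-1],[0,0,0,0,0,0,-1],[0,0,0,0,0,0,-1],[0,0,0,0,0,0,-1],[0,0,0,0,0,0,-1],[0,0,0,0,0,0,-1],[0,0,0,0,0,0,-1],[0,0,0,0,0,0,-1],[0,0,0,0,0,0,-1]]'; python3 st.py
```

```text
clock: 8.73
eef_pos: [456.3, 150.9, 89.1]
tcp_rot: [-1.573, 0.003, 1.597]
contact_force: [0.1, 0.2, -1.1]
opening: 0.271
t 8.73 tip [-25.7 -22.3   0.2] grip [-107.7  -21.8    0.2] rpy [-90.12   0.16  91.49] want [-90.14 0 91.85] F [ 0.1  0.2 -1.1] op 0.271 T [-0.06  0.03 -0.02]
```

Run:
```python
from h import *
for n in ["top","scene"]: cv2.imwrite(f"pics/{n}5.png",cams.grab_frame(n))
crop("pics/top5.png","pics/c7.png",150,170,220,230,8)
crop("pics/scene5.png","pics/c8.png",330,170,400,220,8)
```

```text
(no output)
```

View pics/c7.png

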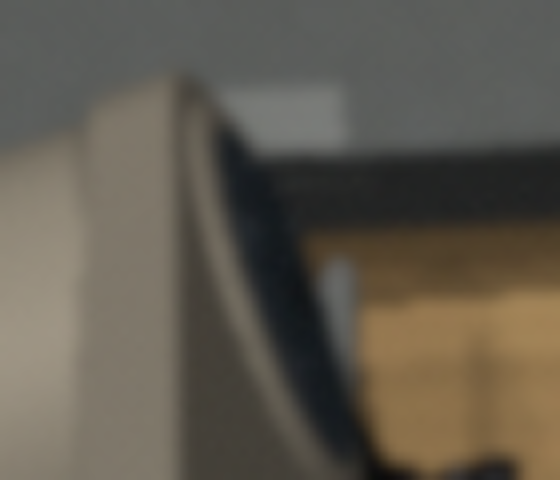

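View pics/c8.png

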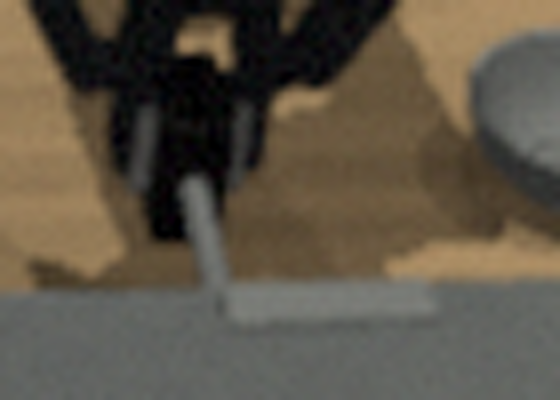

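Run:
```python
from st import *
f=lambda u,v:((u+.5)/8+150-.5,(v+.5)/8+170-.5)
p=at("top",*f(343,257),90.2); print(p,(p-S)@ex,(p-S)@ey)
p=at("top",*f(345,150),124); print("strip right corner",p,(p-S)@ex,(p-S)@ey)
g=lambda u,v:((u+.5)/8+330-.5,(v+.5)/8+170-.5)
for q in [(230,288),(432,283)]:
  p=at("scene",*g(*q),124); print("strip scene",p,(p-S)@ex,(p-S)@ey)
print(proj("scene",S+ex*0-22*ey),)
```

```text
[538.  152.8  90.2] -25.942286727924195 -22.574272066362838
strip right corner [563.2 145.2 124. ] -1.000772411799009 -30.98384183053777
strip scene [564.5 148.1 124. ] 0.3921706325208239 -28.127321276562895
strip scene [562.7 209.1 124. ] 0.5623706913844685 32.898992981632006
(np.float64(359.1268017817316), np.float64(215.70077043806526))
```

```bash
python3 -m crank '[[0,-0.3,0,0,0.02,-0.5,-1],[0,0,0,0,0,-0.5,-1],[0,0,0,0,0,-0.5,-1],[0,0,0,0,0,-0.3,-1],[0,0,0,0,0,-0.2,-1],[0,0,0,0,0,-0.15,-1],[0,0,0,0,0,-0.15,-1],[0,0,0,0,0,-0.15,-1],[0,0,0,0,0,-0.15,-1],[0,0,0,0,0,0,-1]]'; python3 st.py
```

```text
clock: 9.67
eef_pos: [485.7, 151.8, 88.9]
tcp_rot: [-1.573, 0.003, 1.603]
contact_force: [0.0, 0.6, -1.0]
opening: 0.269
t 9.67 tip [  3.8 -21.9   0. ] grip [-78.2 -21.9   0. ] rpy [-90.15   0.16  91.82] want [-90.14 0 91.85] F [ 0.1  0.6 -1. ] op 0.269 T [ 0.03 -0.04 -0.  ]
```

```bash
python3 -m crank '[[0,0,0,0,0,-0.3,-1],[0,0,0,0,0,-0.3,-1],[0,0,0,0,0,-0.2,-1],[0,0,0,0,0,-0.15,-1],[0,0,0,0,0,-0.1,-1],[0,0,0,0,0,-0.1,-1],[0,0,0,0,0,-0.1,-1],[0,0,0,0,0,-0.1,-1],[0,0,0,0,0,0,-1],[0,0,0,0,0,0,-1]]'; python3 st.py;  python3 -m crank '[[0,0,0,0,0,-0.1,-1],[0,0,0,0,0,-0.1,-1],[0,0,0,0,0,-0.1,-1],[0,0,0,0,0,-0.1,-1],[0,0,0,0,0,0,-1],[0,0,0,0,0,0,-1],[0,0,0,0,0,0,-1],[0,0,0,0,0,0,-1],[0,0,0,0,0,0,-1],[0,0,0,0,0,0,-1]]'; python3 st.py
```

```text
clock: 10.5
eef_pos: [500.4, 152.2, 88.9]
tcp_rot: [-1.573, 0.003, 1.603]
contact_force: [-0.1, 0.1, -1.5]
opening: 0.27
t 10.5 tip [ 18.5 -22.   -0.1] grip [-63.5 -21.9  -0. ] rpy [-90.13   0.16  91.82] want [-90.14 0 91.85] F [-0.1  0.1 -1.5] op 0.27 T [ 0.05 -0.06  0.02]
clock: 11.33
eef_pos: [503.5, 152.3, 88.6]
tcp_rot: [-1.571, 0.003, 1.603]
contact_force: [-0.4, 0.2, -1.0]
opening: 0.272
t 11.33 tip [ 21.5 -22.   -0.5] grip [-60.5 -22.   -0.3] rpy [-89.99   0.18  91.83] want [-90.14 0 91.85] F [-0.4  0.2 -1. ] op 0.272 T [0.06 0.13 0.02]
```

```bash
python3 -m crank '[[-0.1,0,0,0,-0.03,-0.1,-1],[0,0,0,0,0,-0.1,-1],[0,0,0,0,0,-0.1,-1],[0,0,0,0,0,-0.05,-1],[0,0,0,0,0,0,-1],[0,0,0,0,0,0,-1],[0,0,0,0,0,0,-1],[0,0,0,0,0,0,-1],[0,0,0,0,0,0,-1],[0,0,0,0,0,0,-1]]'; python3 st.py
```

```text
clock: 12.17
eef_pos: [505.7, 152.2, 88.6]
tcp_rot: [-1.569, 0.004, 1.603]
contact_force: [-3.1, 0.9, -0.2]
opening: 0.267
t 12.17 tip [ 23.8 -22.2  -0.6] grip [-58.2 -22.1  -0.3] rpy [-89.92   0.21  91.83] want [-90.14 0 91.85] F [-3.   1.  -0.2] op 0.267 T [ 0.01  0.26 -0.07]
```

```bash
python3 -m crank '[[-0.15,0,0,0.1,-0.04,-0.02,-1],[0,0,0,0.1,0,-0.02,-1],[0,0,0,0.1,0,-0.02,-1],[0,0,0,0.1,0,-0.02,-1],[0,0,0,0.1,0,-0.02,-1],[0,0,0,0,0,0,-1],[0,0,0,0,0,0,-1],[0,0,0,0,0,0,-1],[0,0,0,0,0,0,-1],[0,0,0,0,0,0,-1]]'; python3 st.py
```

```text
clock: 13.0
eef_pos: [505.7, 156.9, 88.4]
tcp_rot: [-1.57, 0.005, 1.602]
contact_force: [-1.6, -1.0, -0.4]
opening: 0.273
t 13.0 tip [ 23.9 -17.5  -0.7] grip [-58.1 -17.4  -0.5] rpy [-89.97   0.28  91.8 ] want [-90.14 0 91.85] F [-1.7 -0.9 -0.4] op 0.273 T [-0.23  0.38 -0.11]
```

```bash
python3 -m crank '[[-0.15,0,0,0.1,-0.06,-0.05,-1],[0,0,0,0.1,-0.02,-0.03,-1],[0,0,0,0.1,0,-0.02,-1],[0,0,0,0.1,0,-0.02,-1],[0,0,0,0,0,0,-1],[0,0,0,0,0,0,-1],[0,0,0,0,0,0,-1],[0,0,0,0,0,0,-1],[0,0,0,0,0,0,-1],[0,0,0,0,0,0,-1]]'; python3 st.py
```

```text
clock: 13.83
eef_pos: [506.1, 161.1, 89.0]
tcp_rot: [-1.571, 0.005, 1.602]
contact_force: [-3.0, -2.3, -1.0]
opening: 0.269
t 13.83 tip [ 24.5 -13.3  -0.1] grip [-57.5 -13.2   0.1] rpy [-90.04   0.31  91.8 ] want [-90.14 0 91.85] F [-3.  -2.2 -1. ] op 0.269 T [-0.22  0.44 -0.07]
```

```bash
python3 -m crank '[[-0.1,0,0,0.1,-0.02,-0.02,-1],[0,0,0,0.1,0,-0.02,-1],[0,0,0,0.1,0,-0.02,-1],[0,0,0,0.1,0,-0.02,-1],[0,0,0,0,0,0,-1],[0,0,0,0,0,0,-1],[0,0,0,0,0,0,-1],[0,0,0,0,0,0,-1],[0,0,0,0,0,0,-1],[0,0,0,0,0,0,-1]]'; python3 st.py
```

```text
clock: 14.67
eef_pos: [506.4, 165.5, 89.0]
tcp_rot: [-1.573, 0.006, 1.602]
contact_force: [-3.1, -1.1, -0.6]
opening: 0.272
t 14.67 tip [24.9 -9.   0.1] grip [-57.1  -8.9   0.1] rpy [-90.1    0.32  91.79] want [-90.14 0 91.85] F [-3.2 -1.  -0.6] op 0.272 T [-0.2   0.58 -0.08]
```

```bash
python3 -m crank '[[0,0,0,0.1,0,0,-1],[0,0,0,0.1,0,0,-1],[0,0,0,0.1,0,0,-1],[0,0,0,0.1,0,0,-1],[0,0,0,0,0,0,-1],[0,0,0,0,0,0,-1],[0,0,0,0,0,0,-1],[0,0,0,0,0,0,-1],[0,0,0,0,0,0,-1],[0,0,0,0,0,0,-1]]'; python3 st.py
```

```text
clock: 15.5
eef_pos: [510.4, 171.8, 90.5]
tcp_rot: [-1.581, 0.003, 1.603]
contact_force: [-0.9, 0.1, -2.2]
opening: 0.272
t 15.5 tip [29.1 -2.7  2.2] grip [-52.9  -2.7   1.6] rpy [-90.59   0.16  91.84] want [-90.14 0 91.85] F [-0.9  0.1 -2.2] op 0.272 T [0.01 0.11 0.04]
```

```bash
python3 -m crank '[[0,0,0,0.1,0,0,-1],[0,0,0,0.1,0,0,-1],[0,0,0,0.1,0,0,-1],[0,0,0,0.1,0,0,-1],[0,0,0,0,0,0,-1],[0,0,0,0,0,0,-1],[0,0,0,0,0,0,-1],[0,0,0,0,0,0,-1],[0,0,0,0,0,0,-1],[0,0,0,0,0,0,-1]]'; python3 st.py
```

```text
clock: 16.33
eef_pos: [510.5, 175.0, 90.4]
tcp_rot: [-1.581, 0.004, 1.602]
contact_force: [0.6, -2.5, -0.7]
opening: 0.271
t 16.33 tip [29.2  0.4  2.1] grip [-52.7   0.5   1.5] rpy [-90.59   0.24  91.79] want [-90.14 0 91.85] F [ 0.5 -2.5 -0.7] op 0.271 T [-0.29 -0.02 -0.15]
```

```bash
python3 -m crank '[[0.2,0,0,-0.07,0.07,0,-1],[0.2,0,0,-0.07,0.07,0,-1],[0,0,0,0,0,0,-1],[0,0,0,0,0,0,-1],[0,0,0,0,0,0,-1],[0,0,0,0,0,0,-1],[0,0,0,0,0,0,-1],[0,0,0,0,0,0,-1],[0,0,0,0,0,0,-1],[0,0,0,0,0,0,-1]]'; python3 st.py
```

```text
clock: 17.17
eef_pos: [510.9, 174.5, 89.1]
tcp_rot: [-1.574, 0.003, 1.603]
contact_force: [0.8, -0.4, -1.8]
opening: 0.273
t 17.17 tip [29.7 -0.   0.2] grip [-52.3  -0.    0.2] rpy [-90.21   0.15  91.83] want [-90.14 0 91.85] F [ 0.8 -0.4 -1.8] op 0.273 T [ 0.01  0.03 -0.01]
```

```bash
python3 -m crank '[[0,0,0,-0.1,0.02,0,-1],[0,0,0,0,0,0,-1],[0,0,0,0,0,-0.1,-1],[0,0,0,0,0,-0.1,-1],[0,0,0,0,0,-0.1,-1],[0,0,0,0,0,-0.1,-1],[0,0,0,0,0,0,-1],[0,0,0,0,0,0,-1],[0,0,0,0,0,0,-1],[0,0,0,0,0,0,-1]]'; python3 st.py
```

```text
clock: 18.0
eef_pos: [515.6, 173.5, 88.9]
tcp_rot: [-1.575, 0.003, 1.603]
contact_force: [-0.6, -0.1, -1.1]
opening: 0.271
t 18.0 tip [34.3 -1.2  0.1] grip [-47.7  -1.1  -0. ] rpy [-90.22   0.15  91.82] want [-90.14 0 91.85] F [-0.6 -0.1 -1.1] op 0.271 T [-0.03  0.02 -0.03]
```

```bash
python3 -m crank '[[0,0,0,0,0,-0.15,-1],[0,0,0,0,0,-0.15,-1],[0,0,0,0,0,-0.15,-1],[0,0,0,0,0,-0.15,-1],[0,0,0,0,0,-0.15,-1],[0,0,0,0,0,-0.15,-1],[0,0,0,0,0,0,-1],[0,0,0,0,0,0,-1],[0,0,0,0,0,0,-1],[0,0,0,0,0,0,-1]]'; python3 st.py
```

```text
clock: 18.83
eef_pos: [525.6, 173.9, 88.8]
tcp_rot: [-1.575, 0.003, 1.603]
contact_force: [0.0, -0.0, -1.5]
opening: 0.269
t 18.83 tip [44.4 -1.2  0.1] grip [-37.6  -1.1  -0.1] rpy [-90.21   0.15  91.82] want [-90.14 0 91.85] F [ 0.  -0.  -1.5] op 0.269 T [-0.05 -0.02 -0.03]
```

```bash
python3 -m crank '[[0,0,0,0,0,-0.15,-1],[0,0,0,0,0,-0.15,-1],[0,0,0,0,0,-0.15,-1],[0,0,0,0,0,-0.1,-1],[0,0,0,0,0,-0.1,-1],[0,0,0,0,0,-0.1,-1],[0,0,0,0,0,0,-1],[0,0,0,0,0,0,-1],[0,0,0,0,0,0,-1],[0,0,0,0,0,0,-1]]'; python3 st.py
```

```text
clock: 19.67
eef_pos: [533.9, 174.1, 88.9]
tcp_rot: [-1.574, 0.003, 1.603]
contact_force: [0.6, 0.9, -1.4]
opening: 0.272
t 19.67 tip [52.6 -1.2  0. ] grip [-29.4  -1.1  -0. ] rpy [-90.21   0.15  91.82] want [-90.14 0 91.85] F [ 0.6  0.9 -1.4] op 0.272 T [-0.01  0.02  0.04]
```

```bash
python3 -m crank '[[0,0,0,0,0,-0.1,-1],[0,0,0,0,0,-0.1,-1],[0,0,0,0,0,-0.1,-1],[0,0,0,0,0,-0.05,-1],[0,0,0,0,0,-0.05,-1],[0,0,0,0,0,0,-1],[0,0,0,0,0,0,-1],[0,0,0,0,0,0,-1],[0,0,0,0,0,0,-1],[0,0,0,0,0,0,-1]]'; python3 st.py
```

```text
clock: 20.5
eef_pos: [538.2, 174.2, 88.9]
tcp_rot: [-1.574, 0.003, 1.603]
contact_force: [-0.1, 0.3, -0.9]
opening: 0.274
t 20.5 tip [56.9 -1.2  0. ] grip [-25.1  -1.1  -0. ] rpy [-90.2    0.15  91.83] want [-90.14 0 91.85] F [-0.1  0.3 -0.9] op 0.274 T [-0.08  0.04 -0.02]
```

```bash
python3 -m crank '[[0,0,0,0,0,-0.05,-1],[0,0,0,0,0,-0.05,-1],[0,0,0,0,0,-0.05,-1],[0,0,0,0,0,0,-1],[0,0,0,0,0,0,-1],[0,0,0,0,0,0,-1],[0,0,0,0,0,0,-1],[0,0,0,0,0,0,-1],[0,0,0,0,0,0,-1],[0,0,0,0,0,0,-1]]'; python3 st.py
```

```text
clock: 21.33
eef_pos: [539.8, 174.3, 88.9]
tcp_rot: [-1.574, 0.003, 1.603]
contact_force: [-0.8, 0.3, -1.2]
opening: 0.274
t 21.33 tip [58.5 -1.2  0.1] grip [-23.5  -1.2  -0. ] rpy [-90.2    0.15  91.82] want [-90.14 0 91.85] F [-0.8  0.4 -1.2] op 0.274 T [-0.   -0.04  0.01]
```

```bash
python3 -m crank '[[0,0,0,0,0,-0.05,-1],[0,0,0,0,0,-0.05,-1],[0,0,0,0,0,0,-1],[0,0,0,0,0,0,-1],[0,0,0,0,0,0,-1],[0,0,0,0,0,0,-1],[0,0,0,0,0,0,-1],[0,0,0,0,0,0,-1],[0,0,0,0,0,0,-1],[0,0,0,0,0,0,-1]]'; python3 st.py
```

```text
clock: 22.17
eef_pos: [540.2, 174.3, 88.7]
tcp_rot: [-1.573, 0.003, 1.603]
contact_force: [0.0, 0.3, -0.8]
opening: 0.269
t 22.17 tip [59.  -1.2 -0.2] grip [-23.   -1.2  -0.2] rpy [-90.13   0.16  91.83] want [-90.14 0 91.85] F [ 0.   0.3 -0.8] op 0.269 T [0.07 0.11 0.03]
```

```bash
python3 -m crank '[[0,0,0,0,0,-0.05,-1],[0,0,0,0,0,-0.05,-1],[0,0,0,0,0,0,-1],[0,0,0,0,0,0,-1],[0,0,0,0,0,0,-1],[0,0,0,0,0,0,-1],[0,0,0,0,0,0,-1],[0,0,0,0,0,0,-1],[0,0,0,0,0,0,-1],[0,0,0,0,0,0,-1]]'; python3 st.py
```

```text
clock: 23.0
eef_pos: [540.2, 174.2, 88.5]
tcp_rot: [-1.571, 0.003, 1.603]
contact_force: [-1.2, 0.8, -0.1]
opening: 0.274
t 23.0 tip [59.  -1.3 -0.6] grip [-23.   -1.3  -0.4] rpy [-90.     0.18  91.83] want [-90.14 0 91.85] F [-1.2  0.9 -0.1] op 0.274 T [0.   0.27 0.03]
```

```bash
python3 -m crank '[[-0.1,0,0,0,-0.03,-0.08,-1],[0,0,0,0,0,-0.08,-1],[0,0,0,0,0,-0.05,-1],[0,0,0,0,0,0,-1],[0,0,0,0,0,0,-1],[0,0,0,0,0,0,-1],[0,0,0,0,0,0,-1],[0,0,0,0,0,0,-1],[0,0,0,0,0,0,-1],[0,0,0,0,0,0,-1]]'; python3 st.py
python3 - <<'E'
from h import *
for n in ["top","scene","wrist"]: cv2.imwrite(f"pics/{n}6.png",cams.grab_frame(n))
E
```

```text
clock: 23.83
eef_pos: [540.2, 174.0, 88.1]
tcp_rot: [-1.568, 0.004, 1.603]
contact_force: [-3.0, 0.4, -0.1]
opening: 0.274
t 23.83 tip [58.9 -1.5 -1.2] grip [-23.1  -1.4  -0.8] rpy [-89.86   0.22  91.82] want [-90.14 0 91.85] F [-3.   0.5 -0.1] op 0.274 T [0.07 0.46 0.09]
```

View pics/wrist6.png

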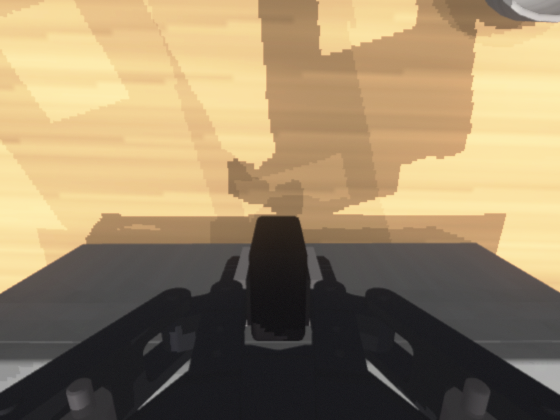

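View pics/scene6.png

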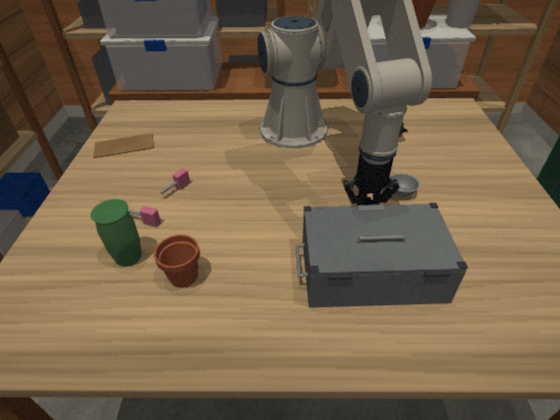

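```bash
python3 -m crank '[[-0.2,0,0,0,-0.06,-0.03,-1],[0,0,0,0,0,-0.03,-1],[0,0,0,0,0,0,0.2],[0,0,0,0,0,0,0.6],[0,0,0,0,0,0,1],[0,0,0,0,0,0,1],[0,0,0,0,0,0,1],[0,0,0,0,0,0,1],[0,0,0,0,0,0,1],[0,0,0,0,0,0,1]]'; python3 st.py
python3 - <<'E'
from h import *
for n in ["wrist"]: cv2.imwrite(f"pics/{n}7.png",cams.grab_frame(n))
E
```

```text
clock: 24.82
eef_pos: [544.9, 174.7, 90.4]
tcp_rot: [-1.58, 0.002, 1.603]
contact_force: [0.4, 0.1, 0.0]
opening: 1.001
t 24.82 tip [63.7 -1.   2.1] grip [-18.3  -1.    1.5] rpy [-90.54   0.14  91.83] want [-90.14 0 91.85] F [0.4 0.1 0. ] op 1.001 T [-0.03  0.01 -0.02]
```

View pics/wrist7.png

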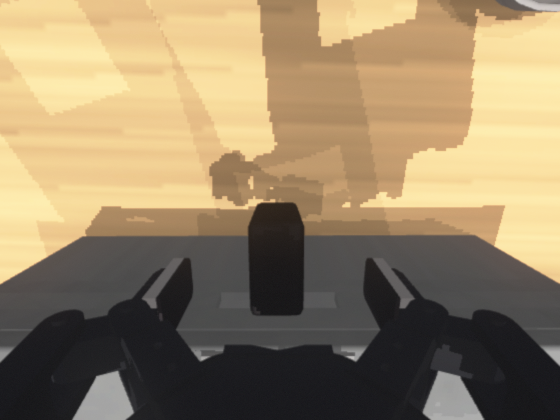

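```bash
python3 -m crank '[[0,0,0,0,-0.5,0.1,1],[0,0,0,0,-1,0.2,1],[0,0,0,0,-1.5,0,1],[0,0,0,0,-2,0,1],[0,0,0,0,-2,0,1],[0,0,0,0,-2,0,1],[0,0,0,0,-2,0,1],[0,0,0,0,-1,2,1],[0,0,0,0,0,3,1],[0,0,0,0,0,2,1]]'; python3 st.py
python3 - <<'E'
from h import *
for n in ["top","wrist"]: cv2.imwrite(f"pics/{n}8.png",cams.grab_frame(n))
E
```

```text
clock: 25.7
eef_pos: [470.6, 172.7, 222.1]
tcp_rot: [-1.584, 0.001, 1.601]
contact_force: [0.2, 0.6, -0.9]
opening: 1.002
t 25.7 tip [-10.7  -0.7 134.1] grip [-92.6  -0.5 133.2] rpy [-9.077e+01  6.000e-02  9.175e+01] want [-90.14 0 91.85] F [ 0.2  0.6 -0.9] op 1.002 T [-0.01 -0.01 -0.03]
```

View pics/wrist8.png

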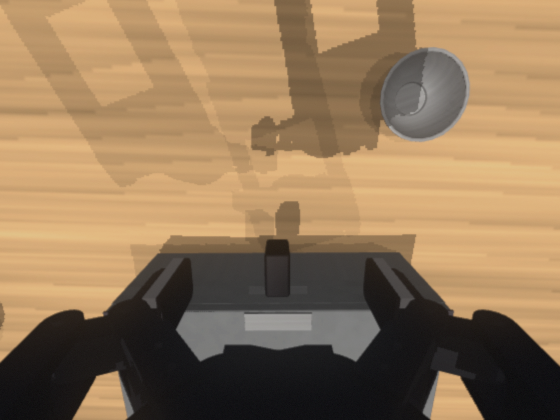

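View pics/top8.png

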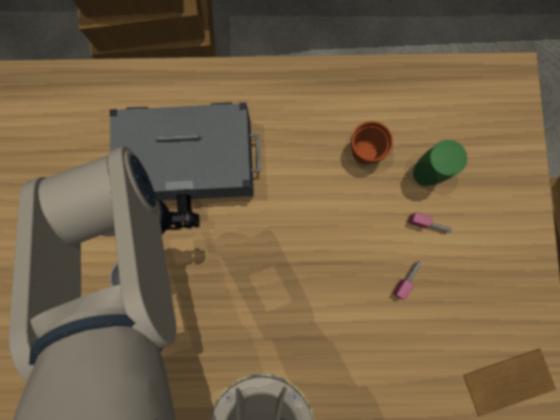

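Run:
```python
from st import *
crop("pics/wrist8.png","pics/c9.png",230,225,330,335,5)
for q in [(266,296),(289,296)]:
  p=at("wrist",*q,113); print((p-S)@ex,(p-S)@ey)
for q in [(245,313),(311,313)]:
  p=at("wrist",*q,124); print("strip",(p-S)@ex,(p-S)@ey)
```

```text
-7.17093820724282 -11.374429446258214
-7.166804358989785 10.436805798708978
strip 3.6226563091658335 -30.332760528274697
strip 3.5832757199762955 30.400166695507245
```

View pics/c9.png

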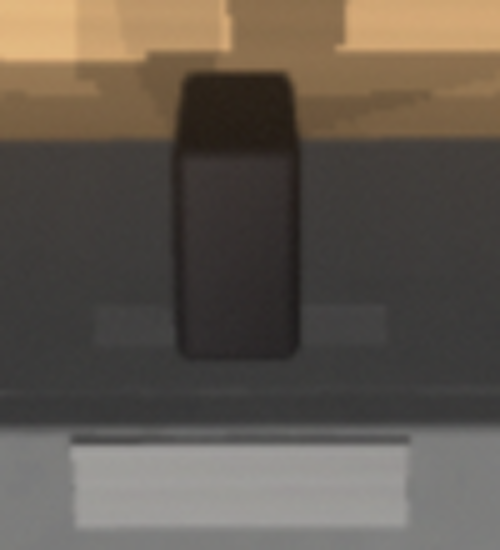

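```bash
python3 -m crank '[[0.7,0,0,0,0,0,1],[0,0,0,0,0,0,1],[0,0,0,0,0,0,1],[0,0,0,0,0,0,1],[0,0,0,0,0,0,1],[0,0,0,0,0,0,1],[0,0,0,0,0,0,1],[0,0,0,0,0,0,1],[0,0,0,0,0,0,1],[0,0,0,0,0,0,1]]'
python3 - <<'E'
from st import *
st()
px={}
def P(d,a,z): return S+d*ex+a*ey+np.array([0,0,z-90])
for n,q in dict(lid=(0,0,124),striplid=(0,31,124),slot_top=(0,31,97),slot_bot=(0,31,83),plate113=(0,0,113),bench=(0,0,0)).items(): px[n]=np.round(proj("wrist",P(*q)),1)
print(px)
# tilt hypotheses: shank pivot
for th in [0,2,3,4,5,6]:
    t=np.radians(th)
    # grip front face centre at (d,zc); bottom edge (front) d + 25 sin t =0 ; drop ~
    d=-25*np.sin(t); zc=90-2
    ft=(d-25*np.sin(t),zc+25*np.cos(t)); bt=(ft[0]-44*np.cos(t),ft[1]-44*np.sin(t)); bb=(bt[0]+50*np.sin(t),bt[1]-50*np.cos(t))
    print(th,np.round(ft,1),[np.round(proj("wrist",P(x,-1,z))[1],1) for x,z in (ft,bt,bb)])
cv2.imwrite("pics/w9.png",cams.grab_frame("wrist")); crop("pics/w9.png","pics/c10.png",230,225,330,335,5)
E
```

```text
clock: 26.63
eef_pos: [472.5, 172.8, 223.0]
tcp_rot: [-1.572, 0.001, 1.602]
contact_force: [-0.9, -0.0, 0.3]
opening: 0.999
t 26.63 tip [ -8.8  -0.6 134. ] grip [-90.8  -0.5 134.1] rpy [-9.005e+01  6.000e-02  9.178e+01] want [-90.14 0 91.85] F [-0.9  0.   0.3] op 0.999 T [ 0.01  0.02 -0.05]
{'lid': array([277.8, 307.9]), 'striplid': array([311.7, 307.9]), 'slot_top': array([308.7, 291.6]), 'slot_bot': array([307.3, 284.3]), 'plate113': array([277.8, 300.9]), 'bench': array([277.8, 251.3])}
0 [ -0. 113.] [np.float64(300.9), np.float64(258.7), np.float64(238.2)]
2 [ -1.7 113. ] [np.float64(299.3), np.float64(256.3), np.float64(237.7)]
3 [ -2.6 113. ] [np.float64(298.5), np.float64(255.1), np.float64(237.4)]
4 [ -3.5 112.9] [np.float64(297.7), np.float64(253.9), np.float64(237.2)]
5 [ -4.4 112.9] [np.float64(296.8), np.float64(252.7), np.float64(237.0)]
6 [ -5.2 112.9] [np.float64(296.0), np.float64(251.5), np.float64(236.8)]
```

View pics/c10.png

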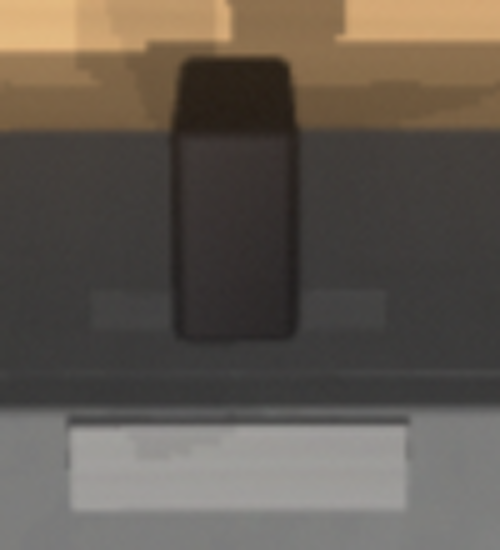

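```bash
python3 -m crank '[[0,0,0,0,0,-1.5,1],[0,0,0,0,0,-2.2,1],[0,0,0,0,0,-2.2,1],[0,0,0,0,0,-2.2,1],[0,0,0,0,0,-2.2,1],[0,0,0,0,0.8,-2,1],[0,0,0,0,1,-1,1],[0,0,0,0,1,0,1],[0,0,0,0,0,0,1],[0,0,0,0,0,0,1]]'
python3 - <<'E'
from st import *
st()
cv2.imwrite("pics/w10.png",cams.grab_frame("wrist")); st()
E
```

```text
clock: 27.52
eef_pos: [609.6, 176.9, 193.1]
tcp_rot: [-1.571, 0.001, 1.603]
contact_force: [-0.5, -0.4, 0.2]
opening: 1.002
t 27.52 tip [128.4  -0.9 103.9] grip [ 46.4  -0.8 104.2] rpy [-8.999e+01  7.000e-02  9.182e+01] want [-90.14 0 91.85] F [-0.5 -0.4  0.2] op 1.002 T [-0.05 -0.04 -0.04]
t 27.57 tip [128.   -0.9 103.8] grip [ 46.   -0.9 104.1] rpy [-8.995e+01  8.000e-02  9.182e+01] want [-90.14 0 91.85] F [-0.8  0.4 -0.3] op 1.0 T [ 0.03  0.06 -0.02]
```

View pics/w10.png

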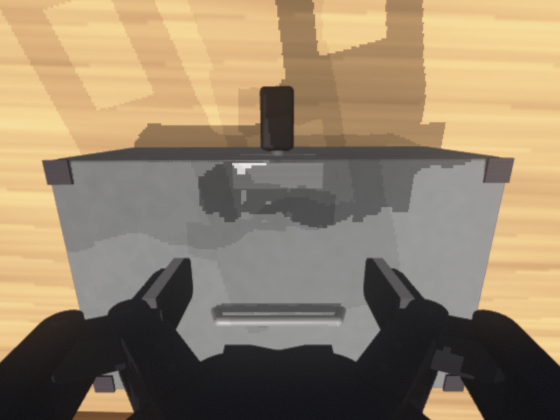

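Run:
```python
from st import *
crop("pics/w10.png","pics/c11.png",240,75,320,175,6)
def P(d,a,z): return S+d*ex+a*ey+np.array([0,0,z-90])
print([ (q,np.round(proj("wrist",P(*q)),1)) for q in [(0,0,124),(0,31,124),(18,31,124),(0,0,113),(0,0,90),(0,0,0),(-5,0,113),(-5,0,90),(-44,0,113),(-49,0,110)]])
```

```text
[((0, 0, 124), array([278.5, 161.8])), ((0, 31, 124), array([323.8, 161.8])), ((18, 31, 124), array([322.6, 187.6])), ((0, 0, 113), array([278.5, 160. ])), ((0, 0, 90), array([278.4, 156.6])), ((0, 0, 0), array([278.3, 148.1])), ((-5, 0, 113), array([278.5, 152.9])), ((-5, 0, 90), array([278.4, 150.3])), ((-44, 0, 113), array([278.6,  94.6])), ((-49, 0, 110), array([278.6,  87.3]))]
```

View pics/c11.png

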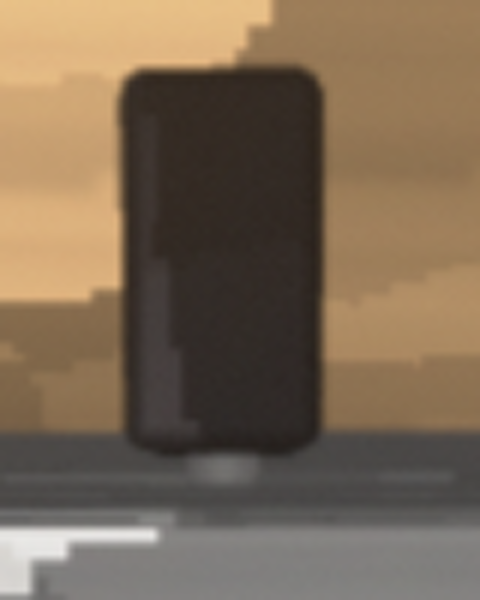

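Run:
```python
from st import *
cv2.imwrite("pics/s11.png",cams.grab_frame("scene")); st(); print(r.sense()["qvel"].round(3))
order.sign_off()
```

```text
t 27.62 tip [128.1  -0.8 104.4] grip [ 46.1  -0.8 104.6] rpy [-8.999e+01  7.000e-02  9.183e+01] want [-90.14 0 91.85] F [ 1.  -0.2 -0.4] op 1.0 T [ 0.03 -0.    0.01]
[ 0.001 -0.011 -0.01  -0.    -0.001  0.001]
the job is handed in; nothing more can be done
```

View pics/s11.png

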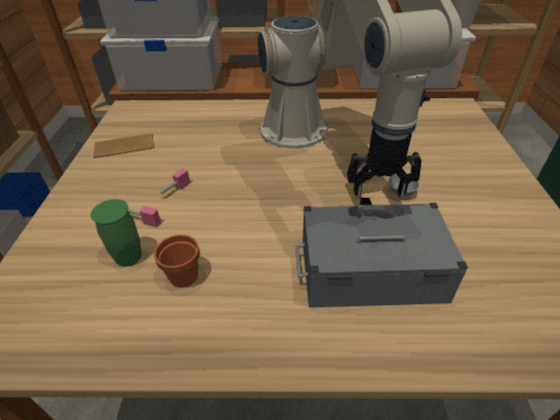

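I put the black pin in the slot, found the bar's hole, pushed the pin home and let go of it, and the job is handed in at 27.6 s.

- **Finding the hole:** I slid along the bar with about 3 N and the tip dropped in about 1 mm from the slot's centre.
- **Seating:** I pushed the pin in until the grip stopped against the front plate. The tip was then about 59 mm in, against a nominal 60 mm. The highest force I read, at the end of any move, was about 3 N.
- **After release:** The pin stayed in, drooping about 5–6°. Its grip's top front edge stands about 6 mm off the plate. My geometry says the lower edge is touching the plate, but I inferred that rather than saw it, to about 2 mm.
- **Bystanders:** The pot and vase stand where they were in the last scene picture. The bowl is partly hidden by the gripper there, but it showed no sign of moving in the wrist picture taken just after I let go.
- **Arm:** At hand-in it was still and clear above the chest.
- **Measurement disagreement:** The scene camera put the strip centre about 2 mm to one side of where the top camera put it. I used the top camera.

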